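# Pack up the drooping manipulator platform

## Robot

A 7-joint arm with a two-finger parallel gripper is mounted at the origin on the work surface. World frame = base frame: x ahead of the robot, y to its left, z up, the work surface at z = 0. Lengths are in m, angles in rad, forces in N, time in s.
With the tool pointing down it reaches from about 0.4 to 0.85 m from the base axis. Payload 4.5 kg.
Tool frame: the origin (TCP) lies on the centre line of the jaws, within the pads' length; the fingertips stand 8 mm ahead of it and the grasp point (between the pads) lies 11 mm behind it; z points along the fingers, x is the direction in which the jaws open and shut, and the axes are right-handed (so a half turn about z gives the same grasp; the last joint's range is limited). The gripper opens to 88 mm and grips with 3 to 60 N. Pads are 18 mm wide; open, the fingers measure 123 mm over their backs; the gripper's body (75 mm by 187 mm) begins 45 mm behind the grasp point.
Start: joints at [-1.214, 0.689, -0.195, 1.565, 0.157, 0.902, -0.215], TCP at [0.198, 0.593, 0.247] pointing down, gripper open.
Joint ranges: [-3.01, 3.01], [-0.46, 2.08], [-1.47, 1.51], [0.13, 2.56], [-1, 4.14], [0.04, 2.09], [-2.66, 2.66]. Speed limits (rad/s): [2.57, 2.57, 3.14, 3.14, 3.14, 3.14, 3.14].

## Interface

Orientations are given as a unit quaternion [x, y, z, w].
In Python, from plant import r gives the robot as it stands.
- The arm moves only by the shell command python3 -m pendant 'ROWS' [FORCE]. ROWS is JSON, a list of rows, each a list of 3 entries, a list of its own where there are three numbers: the turn, a rotation vector about the tool's x, y, z in rad, then the shift along the tool's x, y, z in m, then the opening, from 0 (shut) to 1 (fully open). In form: [[[wx, wy, wz], [tx, ty, tz], claw], ...]. A call has 1 to 10 rows; each row is the pose to reach, as a shift and turn from the pose commanded when the call began, along the tool's axes at that moment; what a row does not reach only later rows make up. A row lasts 1/10 s, in which the tool goes at most 50 mm and 8.59 degrees, less where a joint would pass 70% of its speed; a pose out of reach is approached as far as the arm can. A call with a gripper value outside its range is refused whole. The fingers move at their own pace and stop on an object; FORCE is the grip in N (left out, the last holds). Time passes only in rows, so rows that repeat a pose let the fingers close. It gives the time, the measured TCP pose, the force and the opening at its end, in the units of the state.
- r.get_state(): the state, without advancing time (a new reading comes with each control period).
- r.snapshot(name): name is "scene" or "top" or "wrist"; returns a dict with "image" (384x512x3 uint8, red, green, blue), "mtx" (3x3 intrinsics, pixels), "R" (3x3) and "t" (3): a world point X has camera coordinates R X + t; the wrist camera has in their place "T_tool_cam" (4x4, takes a point from camera to tool coordinates, whose origin is the TCP and whose axes are the tool frame's). Camera axes: x right, y down, z forward; pixel columns grow to the right and rows downward; lengths in m; the calibration is good to about 2 mm. A picture is of the moment at which its call begins: read the wrist's pose just before it. There is no depth.
- r.finish_job(): hands the job in, once; it reports no verdict.
The state is a dict: "clock": time; "q": joint angles; "qd": joint speeds; "joint_torque": joint torques, N m; "tool_pos": TCP position; "eef_rot": TCP orientation; "contact_force": force on the tool from outside, world axes, zero at the start; "moment": the same for the moment, N m; "opening": opening from 0.0 (shut) to 1.0 (fully open).
Only numpy, scipy, OpenCV 4.12 (cv2) and the standard library are available. Lean on these libraries where they do the work, as an engineer would, in place of code of your own. Each camera call takes 0.05 s, during which the arm holds its last target. There are 200 camera calls.

## Task

The free end of the micromanipulator platform hangs loose above the bench. Slide the packers along the bench, nose first, under its foot until you find the one that goes in snugly without forcing: its black line level with the platform's free edge, and the platform's weight resting on it. Leave that one in place and the others lying flat on the mat; do not push or lift the platform with the gripper, and leave the dish, tip box and timer alone.

Things in the scene. Friction and masses are not known exactly. Their poses are not given: they have to be found in the camera images.
- rig: fixed micromanipulator platform: post, clamp and an aluminium plate, 120 mm (x) by 168 mm, hinged to the clamp, its top about 54 mm above the bench; under it a steel foot 30 x 30 mm on a brass stud that ends 65 mm up. Origin: on the bench below the foot's centre. y points from the free edge (y = -20 mm) to the post (y = +200 mm). A manipulator, 185 mm high, stands on the plate from y = +65 mm on
- mouth (a point): point on the bench below the middle of the platform's free edge. Packers go in here along the rig's +y, nose first, on the bench; one is home when its origin (line) is here and its y axis along the rig's y. One that is too thick stops with its nose on the foot, its line some 51 mm short
- foot_spot (a point): point on the bench below the foot's centre (same as the rig's origin). The clear gap between bench and foot is 6 to 11.75 mm, another each time, and no pose tells it. The plate droops on its hinge stop: the sloped nose of a packer can wedge the foot up by up to about 2 mm, against 3 to 4 N of weight; one too thin goes in with no drag from the foot
- post (a point): foot of the post on the bench, 200 mm from the foot's centre. The mount is delicate: a packer pushed against foot or plate with more than about 30 N damages it. A snug packer needs some 6 to 12 N of push to climb under the foot and 4 to 8 N to slide on; 15 N without moving means too thick; contacts have friction of about 0.6
- mat: black rubber mat fixed to the bench, 270 mm (x) by 170 mm (y), 2 mm thick, on which the three packers lie side by side about 82 mm apart. Origin: centre of its underside, on the bench
- packer_blue: blue aluminium packer, 8 mm thick, loose, 150 g. Blade 44 mm wide (x), 118 mm long (y = -62 to +56 mm), flat underside. Origin: on the underside, below the black line across the blade. Nose at +y: its last 16 mm slope down from above by 2.1 mm to a blunt upright edge. Tail carries an upright grip fin.
- packer_green: green aluminium packer, 10 mm thick, loose, 170 g. Blade 44 mm wide (x), 118 mm long (y = -62 to +56 mm), flat underside. Origin: on the underside, below the black line across the blade. Nose at +y: its last 16 mm slope down from above by 2.1 mm to a blunt upright edge. Tail carries an upright grip fin.
- packer_orange: orange aluminium packer, 12 mm thick, loose, 200 g. Blade 44 mm wide (x), 118 mm long (y = -62 to +56 mm), flat underside. Origin: on the underside, below the black line across the blade. Nose at +y: its last 16 mm slope down from above by 2.1 mm to a blunt upright edge. Tail carries an upright grip fin.
- packer_blue_grip (a point): point on the packer's grip fin, 36 mm above the underside and 44 mm behind the line (y = -44 mm). The fin is 12 mm thick (the packer's x), 32 mm long (its y) and its top is 50 mm above the underside
- packer_green_grip (a point): point on the packer's grip fin, 36 mm above the underside and 44 mm behind the line (y = -44 mm). The fin is 12 mm thick (the packer's x), 32 mm long (its y) and its top is 50 mm above the underside
- packer_orange_grip (a point): point on the packer's grip fin, 36 mm above the underside and 44 mm behind the line (y = -44 mm). The fin is 12 mm thick (the packer's x), 32 mm long (its y) and its top is 50 mm above the underside
- dish: covered glass culture dish, 64 mm across, 16 mm high, loose, on the bench beside the platform; origin: centre of its underside
- tipbox: blue box of pipette tips with clear lid, 85 x 65 x 44 mm, loose, on the bench on the other side of the platform; origin: centre of its underside
- timer: white digital timer lying on its back, 70 x 55 x 16 mm, loose, on the bench near the mat; origin: centre of its underside
Mind the look-alikes: they are no part of the job. Of the things shaped like the packer_green, the green one is meant.

How it is judged:
By the outcome, as a careful person would: the job done as asked, in the order asked, and still so for the second after the job is handed in, with the robot touching nothing.
It also fails if it takes over 72 s, if anything falls off the work surface, if the arm or the gripper's body presses on something with over 40 N, if the wrist force passes 120 N, or if a joint passes its speed limit or range.

## Working session

There is one attempt and no reset: what is moved stays moved. The work goes in short steps, Python scripts to look and compute and a shell command to move; the robot and the scene stay as the last step left them, time stands still between calls to the robot, and variables do not carry over. Pictures are saved under pics/ and viewed, about 8 in all and at most 12, crops included, and the job is handed in when it is done.

```bash
mkdir -p pics; ls
python3 - <<'E'
from plant import r
import cv2,numpy as np,pickle
s=r.get_state();print(s['clock'],s['tool_pos'],s['eef_rot'],s['opening'])
d={}
for n in ("scene","top"):
    d[n]=r.snapshot(n);cv2.imwrite(f'pics/{n}0.png',d[n]['image'][:,:,::-1])
    c=-d[n]['R'].T@d[n]['t'];print(n,c,d[n]['mtx'][0,0])
pickle.dump(d,open('d0.pkl','wb'))
E
```

```text
pics
0.0 [0.19812999 0.5921253  0.24590611] [ 8.11531581e-01  5.84307840e-01 -7.05779329e-04  5.85998551e-04] 1.0002030208161932
scene [1.00057474 0.41677266 0.86050297] 365.52768402862336
top [ 0.33518444 -0.05864715  1.01108183] 352.8925378761196
```

View pics/top0.png

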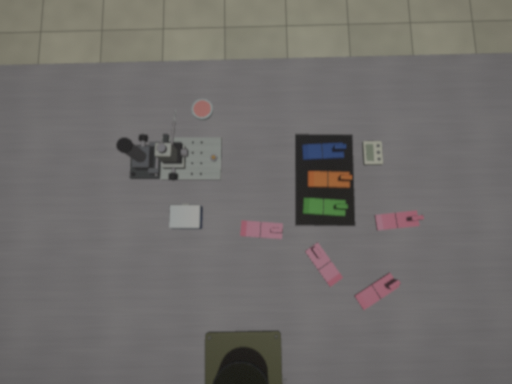

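View pics/scene0.png

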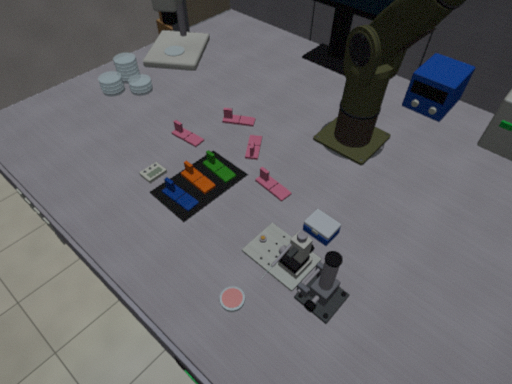

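```bash
cat > h.py <<'E'
import cv2,numpy as np,pickle
def ray(d,uv,z):
    uv=np.atleast_2d(np.array(uv,float)); p=np.c_[uv,np.ones(len(uv))]@np.linalg.inv(d['mtx']).T
    w=p@d['R']; c=-d['R'].T@d['t']; return c+w*((z-c[2])/w[:,2])[:,None]
def proj(d,X):
    p=(np.atleast_2d(X)@d['R'].T+d['t'])@d['mtx'].T; return p[:,:2]/p[:,2:]
H=dict(blue=(105,125),green=(45,75),orange=(5,17))
def mask(im,c,smin=150):
    h=cv2.cvtColor(im,cv2.COLOR_RGB2HSV)
    return cv2.inRange(h,(H[c][0],smin,40),(H[c][1],255,255))
E
python3 - <<'E'
from h import *
d=pickle.load(open('d0.pkl','rb'));t=d['top'];im=t['image']
for c in H:
    m=mask(im,c);m[:, :280]=0;m[:,365:]=0
    n,l,s,ce=cv2.connectedComponentsWithStats(m);print(c,[(list(x[:5])) for x in s[1:] if x[4]>20])
    pts=np.argwhere(m)[:,::-1]
    rc=cv2.minAreaRect(pts.astype(np.float32));print(rc, ray(t,[rc[0]],.012)[0])
hs=cv2.cvtColor(im,cv2.COLOR_RGB2HSV)
blk=(hs[:,:,2]<45).astype(np.uint8);blk[:, :285]=0;blk[:,365:]=0;blk[:125]=0;blk[235:]=0
blk=cv2.morphologyEx(blk,cv2.MORPH_CLOSE,np.ones((15,15)))
rc=cv2.minAreaRect(np.argwhere(blk)[:,::-1].astype(np.float32));print('mat',rc,ray(t,[rc[0]],.002))
a=cv2.resize(im[80:240,110:240],None,fx=5,fy=5,interpolation=cv2.INTER_CUBIC)[:600]
b=cv2.resize(im[120:240,290:390],None,fx=5,fy=5,interpolation=cv2.INTER_CUBIC)
cv2.imwrite('pics/a.png',cv2.resize(im[100:220,100:260],None,fx=5,fy=5,interpolation=cv2.INTER_CUBIC)[:,:,::-1]);cv2.imwrite('pics/b.png',b[:,:,::-1])
print(im[158,150:230].tolist()[::6], im[215,400])
E
```

```text
blue []
((0.0, 0.0), (0.0, 0.0), 0.0) [1.11133771 0.75103925 0.012     ]
green []
((0.0, 0.0), (0.0, 0.0), 0.0) [1.11133771 0.75103925 0.012     ]
orange [[np.int32(308), np.int32(171), np.int32(44), np.int32(17), np.int32(620)]]
((329.385498046875, 178.89369201660156), (43.15781021118164, 15.405102729797363), 1.6846843957901) [ 0.51668673 -0.25538696  0.012     ]
mat ((324.9999694824219, 179.49996948242188), (55.99999237060547, 86.99998474121094), -0.0) [[ 0.51699031 -0.24457457  0.002     ]]
[[47, 46, 46], [94, 93, 93], [62, 62, 58], [62, 62, 58], [63, 63, 60], [44, 44, 44], [113, 116, 111], [130, 133, 129], [129, 132, 127], [128, 133, 128], [119, 118, 115], [107, 105, 102], [110, 108, 108], [114, 111, 112]] [154  99 112]
```

View pics/a.png

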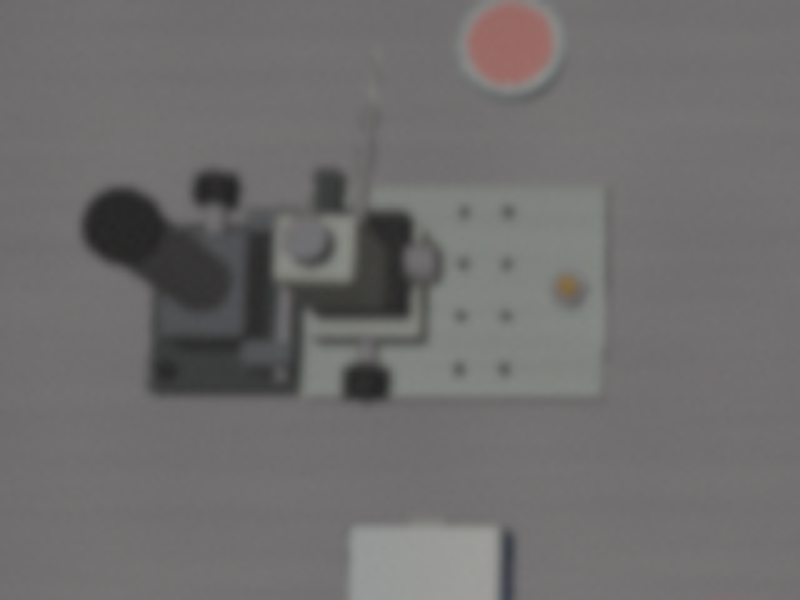

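View pics/b.png

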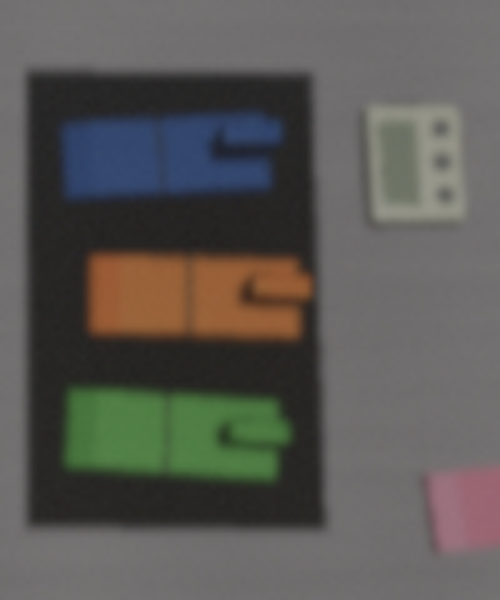

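```bash
cat >> h.py <<'E'
from scipy.spatial.transform import Rotation as Ro
def rel(s,pos,yaw):
    """shift and turn in tool axes to bring TCP to pos, tool down with tool x at yaw (mod pi)"""
    R0=Ro.from_quat(s['eef_rot']); best=None
    for y in (yaw,yaw+np.pi):
        x=np.array([np.cos(y),np.sin(y),0]);z=np.array([0,0,-1.]);M=np.c_[x,np.cross(z,x),z]
        w=(R0.inv()*Ro.from_matrix(M)).as_rotvec()
        if best is None or np.linalg.norm(w)<np.linalg.norm(best): best=w
    return best.round(4),R0.inv().apply(np.array(pos)-s['tool_pos']).round(4)
E
python3 - <<'E'
from h import *
from plant import r
d=pickle.load(open('d0.pkl','rb'));t=d['top']
f=lambda p,o:(np.array(p,float)+.5)/5-.5+o
P={'blue':([(63,122),(67,198),(268,113),(272,188)],.010),'orange':([(90,254),(90,335),(301,258),(302,339)],.014),'green':([(67,388),(65,468),(278,400),(277,481)],.012)}
s=r.get_state()
for c,(p,z) in P.items():
    w=ray(t,f(p,(290,120)),z); n=(w[0]+w[1])/2;ta=(w[2]+w[3])/2; y=(n-ta)[:2];L=np.linalg.norm(y);y/=L
    o=ta[:2]+y*62/118*L;g=o-.044*y
    print(c,'line',o,'L',L,'yaw_y',np.degrees(np.arctan2(y[1],y[0])),'grip',g,'W',np.linalg.norm(w[0]-w[1]))
    print('  rel',rel(s,[*g,.25],np.arctan2(y[1],y[0])-np.pi/2))
w=ray(t,f([(605,187),(601,396),(380,185),(300,396),(568,288)],(100,100)),.054);print(w)
w=ray(t,f([(568,288)],(100,100)),.065);print('stud',w)
tm=ray(t,f([(370,110),(458,105),(372,222),(462,218)],(290,120)),.012);print('timer',tm)
s_=r.snapshot('wrist');print(s_['T_tool_cam'].round(3),s_['mtx'][0])
print('tool x yaw',np.degrees(np.arctan2(*Ro.from_quat(s['eef_rot']).as_matrix()[[1,0],0])))
E
```

```text
blue line [ 0.60106203 -0.23864426] L 0.11955532801500376 yaw_y 91.44903609875496 grip [ 0.60217469 -0.28263019] W 0.04562265916870161
  rel (array([1.1000e-03, 1.3000e-03, 1.2227e+00]), array([-0.7015,  0.6606, -0.0028]))
orange line [ 0.51655525 -0.25005679] L 0.12096915774056524 yaw_y 87.66217042973555 grip [ 0.51476043 -0.29402017] W 0.047267514374263284
  rel (array([1.1000e-03, 1.3000e-03, 1.2888e+00]), array([-0.74  ,  0.5814, -0.0027]))
green line [ 0.43789327 -0.23290794] L 0.11986660186669362 yaw_y 85.40526219136873 grip [ 0.43436855 -0.27676653] W 0.04574143754904686
  rel (array([1.1000e-03, 1.3000e-03, 1.3282e+00]), array([-0.7492,  0.4996, -0.0027]))
[[0.63530221 0.05211647 0.054     ]
 [0.51581803 0.05471153 0.054     ]
 [0.63936468 0.17897968 0.054     ]
 [0.51940661 0.22136648 0.054     ]
 [0.57744319 0.07295245 0.054     ]]
stud [[0.57465885 0.07143994 0.065     ]]
timer [[ 0.62504415 -0.36050226  0.012     ]
 [ 0.6268948  -0.41185895  0.012     ]
 [ 0.5582337  -0.35732273  0.012     ]
 [ 0.55945602 -0.4092806   0.012     ]]
[[ 1.     0.001  0.001  0.   ]
 [-0.001  0.954  0.3   -0.078]
 [-0.    -0.3    0.954 -0.138]
 [ 0.     0.     0.     1.   ]] [290.35455052   0.         255.32329373]
tool x yaw 71.50698703142378
```

Run:
```python
from h import *
from plant import r
s=r.get_state();print(rel(s,[.45,.25,.30],np.radians(20)),rel(s,[.573,-.02,.30],np.radians(-1.3)))
```

```text
(array([7.00e-04, 1.20e-03, 8.99e-01]), array([-0.2448,  0.3474, -0.0535])) (array([1.0000e-03, 1.1000e-03, 1.2707e+00]), array([-0.4618,  0.5497, -0.0532]))
```

```bash
python3 -m pendant '[[[0,0,0.4],[-0.245,0.347,-0.055],1],[[0,0,0.4],[-0.245,0.347,-0.055],1],[[0,0,0.6],[-0.245,0.347,-0.055],1],[[0,0,0.6],[-0.245,0.347,-0.055],1],[[0,0,0.9],[-0.245,0.347,-0.055],1],[[0,0,0.9],[-0.245,0.347,-0.055],1],[[0,0,0.9],[-0.245,0.347,-0.055],1],[[0,0,0.9],[-0.245,0.347,-0.055],1]]'
python3 - <<'E'
from h import *
from plant import r
s=r.get_state();print(s['q'],rel(s,[.573,-.02,.30],np.radians(-1.3)))
E
```

```text
clock: 0.95
tool_pos: [0.4337, 0.2712, 0.2983]
eef_rot: [0.985, 0.173, -0.0, 0.0]
contact_force: [0.7, 1.0, -0.5]
opening: 1.001
[-0.67197426  0.47048311  0.03509801  1.84328568 -0.0214821   0.82837999
 -0.27783063] (array([2.00e-04, 1.00e-04, 3.71e-01]), array([ 0.0316,  0.3213, -0.0017]))
```

```bash
python3 -m pendant '[[[0,0,0.372],[0.025,0.3,0],1],[[0,0,0.372],[0.025,0.3,0],1],[[0,0,0.372],[0.025,0.3,0],1],[[0,0,0.372],[0.025,0.3,0],1],[[0,0,0.372],[0.025,0.3,0],1],[[0,0,0.372],[0.025,0.3,0],1],[[0,0,0.372],[0.025,0.3,0],1],[[0,0,0.372],[0.025,0.3,0],1],[[0,0,0.372],[0.025,0.3,0],1]]'
cat >> h.py <<'E'
def wrist(r,name):
    s=r.get_state(); d=dict(r.snapshot('wrist')); T=np.eye(4);T[:3,:3]=Ro.from_quat(s['eef_rot']).as_matrix();T[:3,3]=s['tool_pos']
    W=np.linalg.inv(T@d['T_tool_cam']); d['R']=W[:3,:3];d['t']=W[:3,3]; d['s']=s
    pickle.dump(d,open(f'{name}.pkl','wb')); cv2.imwrite(f'pics/{name}.png',d['image'][:,:,::-1]); return d
E
python3 - <<'E'
from h import *
from plant import r
d=wrist(r,'w1');s=d['s']
print(s['tool_pos'],s['eef_rot'],rel(s,[.434,-.277,.22],np.radians(-4.6)))
E
```

```text
clock: 1.85
tool_pos: [0.5582, 0.0012, 0.2977]
eef_rot: [1.0, -0.011, -0.001, -0.001]
contact_force: [-0.5, 0.6, 0.1]
opening: 0.999
[0.55820296 0.00117095 0.29773419] [ 9.99939545e-01 -1.09601688e-02 -6.03191398e-04 -6.46130048e-04] (array([-0.0012,  0.0013,  0.0584]), array([-0.118 ,  0.2809,  0.0775]))
```

View pics/w1.png

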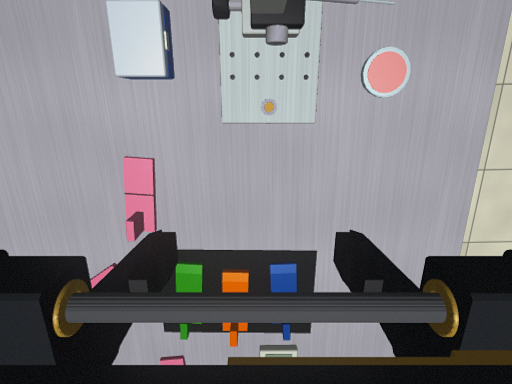

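Run:
```python
from h import *
d=pickle.load(open('w1.pkl','rb'));im=cv2.GaussianBlur(d['image'],(0,0),1).astype(float)
g=im[:,:,1]-im[:,:,2]*.0; q=(im[:,:,1]-im[:,:,0]) # plate greener than bench
def edge(a): # strongest step subpixel
    k=np.abs(np.diff(a));i=int(k.argmax());j=slice(max(i-2,0),i+3);return (np.arange(len(k))[j]*k[j]).sum()/k[j].sum()+.5
fe=[(c,112+edge(g[112:134,c])) for c in range(230,310,4) if not 255<c<285]
L=[(212+edge(q[rr,212:232]),rr) for rr in range(45,116,4)]
Rr=[(305+edge(q[rr,305:330]),rr) for rr in range(45,116,4)]
out={}
for n,p in (('free',fe),('L',L),('R',Rr)):
    w=ray(d,p,.053);  ax=0 if n=='free' else 1
    c=np.polyfit(w[:,ax],w[:,1-ax],1); res=np.polyval(c,w[:,ax])-w[:,1-ax]
    good=abs(res-np.median(res))<.002; c=np.polyfit(w[good,ax],w[good,1-ax],1)
    print(n,c,'deg',np.degrees(np.arctan(c[0])),good.sum(),res.std(),w[0],w[-1]); out[n]=c
yl=.054+0
for n in 'LR': print(n,np.polyval(out[n],yl))
print('stud',ray(d,[(269,107)],.065))
```

```text
free [-0.02157341  0.06633035] deg -1.235873494341071 13 4.80411446785359e-05 [0.52585534 0.05498793 0.053     ] [0.62329641 0.05292299 0.053     ]
L [0.01930856 0.51422276] deg 1.1061612773921958 18 0.00020634552741352077 [0.51685064 0.14415643 0.053     ] [0.51534199 0.06596303 0.053     ]
R [0.02450094 0.63290988] deg 1.4035193828820285 16 0.003625285271091327 [0.63622599 0.14159534 0.053     ] [0.63418773 0.06345059 0.053     ]
L 0.5152654182528715
R 0.6342329258618841
stud [[0.57547701 0.0722209  0.065     ]]
```

```bash
python3 -m pendant '[[[0,0,0.06],[-0.08,0.32,0.08],1],[[0,0,0.06],[-0.08,0.32,0.08],1],[[0,0,0.06],[-0.08,0.32,0.08],1],[[0,0,0.06],[-0.08,0.32,0.08],1],[[0,0,0.06],[-0.08,0.32,0.08],1],[[0,0,0.06],[-0.08,0.32,0.08],1],[[0,0,0.06],[-0.08,0.32,0.08],1],[[0,0,0.06],[-0.08,0.32,0.08],1],[[0,0,0.06],[-0.08,0.32,0.08],1],[[0,0,0.06],[-0.08,0.32,0.08],1]]'
python3 - <<'E'
from h import *
from plant import r
d=wrist(r,'w2');s=d['s']
print(s['tool_pos'],s['q'])
im=d['image'];h=cv2.cvtColor(im,cv2.COLOR_RGB2HSV)
for c in H:
    m=mask(im,c,120);n,l,st,ce=cv2.connectedComponentsWithStats(m);print(c,[(list(map(int,x))) for x in st[1:] if x[4]>100])
E
```

```text
clock: 2.9
tool_pos: [0.4725, -0.3158, 0.2182]
eef_rot: [0.999, -0.04, 0.0, -0.001]
contact_force: [1.0, 0.1, 0.4]
opening: 1.001
[ 0.47252596 -0.31582248  0.2182069 ] [ 0.45280114  0.6509303   0.09480833  1.77981453 -0.09038363  0.7151828
  0.51663101]
blue [[341, 35, 44, 116, 4616]]
green [[197, 45, 43, 54, 2195], [199, 101, 41, 58, 2143]]
orange [[269, 54, 42, 114, 1514]]
```

View pics/w2.png

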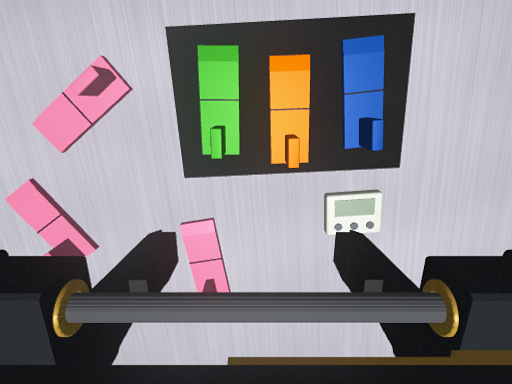

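```bash
cat >> h.py <<'E'
H['orange']=(5,22)
def packer(d,c,z,roi):
    """line centre and yaw of packer +y; roi=(c0,c1,r0,r1) around flat blade, line within"""
    im=d['image'];c0,c1,r0,r1=roi;m=mask(im,c,120)
    l=[];rr=[]
    for y in range(r0,r1):
        x=np.flatnonzero(m[y,c0:c1])
        if len(x)>30: l.append((c0+x[0]-.5,y));rr.append((c0+x[-1]+.5,y))
    wl,wr=ray(d,l,z),ray(d,rr,z)
    pl,pr=np.polyfit(wl[:,1],wl[:,0],1),np.polyfit(wr[:,1],wr[:,0],1)
    g=im.max(2).astype(float);xm=np.array(l)[:,0].max()+5,np.array(rr)[:,0].min()-5
    ln=[]
    for x in range(int(xm[0]),int(xm[1])):
        k=g[r0:r1,x];k=np.clip(np.median(k)*.75-k,0,None)
        if k.sum()>0: ln.append((x,r0+(k*np.arange(len(k))).sum()/k.sum()))
    wn=ray(d,ln,z);p=np.polyfit(wn[:,0],wn[:,1],1)
    s=(pl[0]+pr[0])/2;yaw=np.pi/2-np.arctan(s); y0=np.median(wn[:,1])
    x0=(np.polyval(pl,y0)+np.polyval(pr,y0))/2
    y0=np.polyval(p,x0)
    print(c,'line',np.round([x0,y0],4),'yaw_y deg',np.degrees(yaw).round(2),'from line',90+np.degrees(np.arctan(p[0])).round(2),'W',(np.polyval(pr,y0)-np.polyval(pl,y0)).round(4))
    return np.array([x0,y0]),yaw
E
python3 - <<'E'
from h import *
from plant import r
d=pickle.load(open('w2.pkl','rb'))
for c,z,roi in(('green',.012,(190,245,68,122)),('orange',.014,(262,316,75,130)),('blue',.010,(335,390,60,112))):
    o,y=packer(d,c,z,roi);g=o-.044*np.array([np.cos(y),np.sin(y)]);print(' grip',g,rel(d['s'],[*g,.027+.06],y-np.pi/2))
E
```

```text
green line [ 0.4374 -0.2327] yaw_y deg 85.39 from line 84.97 W 0.0451
 grip [ 0.43381342 -0.27652861] (array([-0.0017, -0.0007,  0.0005]), array([-0.0418, -0.0358,  0.1312]))
orange line [ 0.5157 -0.2489] yaw_y deg 87.67 from line 87.46 W 0.0459
 grip [ 0.51390634 -0.29288948] (array([-0.0017, -0.0007, -0.0394]), array([ 0.0393, -0.0259,  0.1313]))
blue line [ 0.5991 -0.2372] yaw_y deg 91.11 from line 91.53 W 0.0465
 grip [ 0.59993106 -0.28116961] (array([-0.0017, -0.0008, -0.0994]), array([ 0.1241, -0.0445,  0.1314]))
```

```bash
python3 -m pendant '[[[0,0,0],[-0.042,-0.036,0.08],1],[[0,0,0],[-0.042,-0.036,0.13],1],[[0,0,0],[-0.042,-0.036,0.13],1],[[0,0,0],[-0.042,-0.036,0.13],1],[[0,0,0],[-0.042,-0.036,0.13],1],[[0,0,0],[-0.042,-0.036,0.13],1]]'
python3 - <<'E'
from h import *
from plant import r
s=r.get_state();print(s['tool_pos'],rel(s,[.4338,-.2765,.027],np.radians(-4.75)))
E
```

```text
clock: 3.55
tool_pos: [0.4347, -0.28, 0.0901]
eef_rot: [0.999, -0.042, 0.002, 0.001]
contact_force: [-0.1, -0.2, 0.8]
opening: 0.999
[ 0.4347124  -0.28004457  0.09011344] (array([ 0.0021, -0.0045, -0.0003]), array([-0.0015, -0.0036,  0.0631]))
```

```bash
python3 -m pendant '[[[0,0,0],[-0.001,-0.003,0.04],1],[[0,0,0],[-0.001,-0.003,0.062],1],[[0,0,0],[-0.001,-0.003,0.062],1],[[0,0,0],[-0.001,-0.003,0.062],0.1],[[0,0,0],[-0.001,-0.003,0.062],0],[[0,0,0],[-0.001,-0.003,0.062],0],[[0,0,0],[-0.001,-0.003,0.062],0],[[0,0,0],[-0.001,-0.003,0.062],0],[[0,0,0],[-0.001,-0.003,0.062],0]]' 45
```

```text
clock: 4.45
tool_pos: [0.4317, -0.2761, 0.0263]
eef_rot: [0.999, -0.042, 0.0, 0.0]
contact_force: [-0.1, 0.9, -0.0]
opening: 0.479
```

```bash
python3 -m pendant '[[[0,0,0],[0,0,0],0],[[0,0,0],[0,0,0],0],[[0,0,0],[0,0,0],0],[[0,0,0],[0,0,0],0],[[0,0,0],[0,0,0],0],[[0,0,0],[0,0,0],0],[[0,0,0],[0,0,0],0],[[0,0,0],[0,0,0],0]]' 45
```

```text
clock: 5.25
tool_pos: [0.4316, -0.276, 0.026]
eef_rot: [0.999, -0.042, -0.0, -0.0]
contact_force: [0.2, 0.5, -0.6]
opening: 0.131
```

```bash
python3 - <<'E'
from h import *
from plant import r
s=r.get_state();print(rel(s,[.572,-.0805,.106],np.radians(-1.25)))
E
python3 -m pendant '[[[0,0,0],[0,0,-0.04],0],[[0,0,0],[0,0,-0.08],0],[[0,0,0],[0,0,-0.08],0],[[0,0,0],[0,0,-0.08],0]]' 45
```

```text
(array([-0.0001,  0.0001, -0.0622]), array([ 0.1235, -0.2066, -0.08  ]))
clock: 5.65
tool_pos: [0.4316, -0.2761, 0.1065]
eef_rot: [0.999, -0.042, 0.0, 0.0]
contact_force: [-0.5, 0.3, -2.4]
opening: 0.13
```

```bash
python3 -m pendant '[[[0,0,-0.062],[0.1235,-0.2066,0],0],[[0,0,-0.062],[0.1235,-0.2066,0],0],[[0,0,-0.062],[0.1235,-0.2066,0],0],[[0,0,-0.062],[0.1235,-0.2066,0],0],[[0,0,-0.062],[0.1235,-0.2066,0],0],[[0,0,-0.062],[0.1235,-0.2066,0],0],[[0,0,-0.062],[0.1235,-0.2066,0.04],0],[[0,0,-0.062],[0.1235,-0.2066,0.06],0],[[0,0,-0.062],[0.1235,-0.2066,0.06],0],[[0,0,-0.062],[0.1235,-0.2066,0.06],0]]'
python3 - <<'E'
from h import *
from plant import r
d=wrist(r,'w3');s=d['s'];print(s['tool_pos'],rel(s,[.5721,-.0705,.024],np.radians(-1.25)))
m=mask(d['image'],'green',120);n,l,st,ce=cv2.connectedComponentsWithStats(m);print([(list(map(int,x))) for x in st[1:] if x[4]>100])
E
```

```text
clock: 6.65
tool_pos: [0.5709, -0.081, 0.0452]
eef_rot: [1.0, -0.011, -0.001, -0.0]
contact_force: [-0.7, -0.8, -2.0]
opening: 0.133
[ 0.57086744 -0.08096667  0.04515052] (array([ 0.    ,  0.0026, -0.0008]), array([ 0.0011, -0.0105,  0.0211]))
[[212, 55, 90, 113, 9675], [216, 170, 81, 123, 6463]]
```

View pics/w3.png

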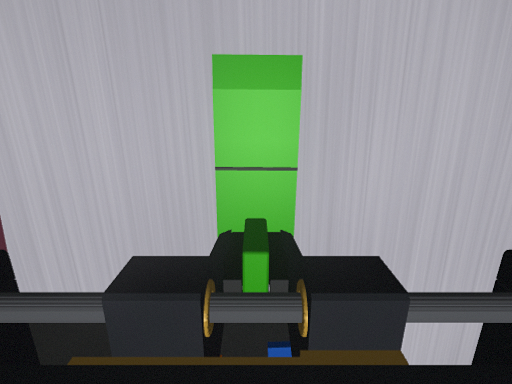

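```bash
python3 - <<'E'
from h import *
d=pickle.load(open('w3.pkl','rb'));print(d['s']['tool_pos'])
for z in(.029,.031): packer(d,'green',z,(205,310,92,225))
E
python3 -m pendant '[[[0,0,0],[0.0011,0,0.012],0],[[0,0,0],[0.0011,0,0.018],0],[[0,0,0],[0.0011,0,0.020],0],[[0,0,0],[0.0011,0,0.021],0],[[0,0,0],[0.0011,0,0.021],0],[[0,0,0],[0.0011,0,0.021],0]]'
```

```text
[ 0.57086744 -0.08096667  0.04515052]
green line [ 0.5714 -0.0447] yaw_y deg 88.24 from line 86.39 W 0.0442
green line [ 0.5714 -0.0441] yaw_y deg 88.24 from line 86.39 W 0.0436
clock: 7.3
tool_pos: [0.5732, -0.0806, 0.0253]
eef_rot: [1.0, -0.011, 0.0, 0.0]
contact_force: [0.9, 0.2, -1.0]
opening: 0.134
```

```bash
python3 - <<'E'
from h import *
d=pickle.load(open('w3.pkl','rb'))
packer(d,'green',.030,(205,310,92,212)); print(ray(d,[(257,168),(257,55),(257,89)],.03))
E
python3 -m pendant '[[[0,0,0],[0,0,0.001],0],[[0,0,0],[0,0,0.001],0]]'
python3 -m pendant '[[[0,0,0],[0,0,0.001],0],[[0,0,0],[0,0,0.001],0]]'
```

```text
green line [ 0.5714 -0.0374] yaw_y deg 88.26 from line 88.18 W 0.0439
[[ 0.57205798 -0.03730608  0.03      ]
 [ 0.57317462  0.01809959  0.03      ]
 [ 0.57286445  0.00270965  0.03      ]]
clock: 7.5
tool_pos: [0.5732, -0.0805, 0.0242]
eef_rot: [1.0, -0.011, 0.0, -0.0]
contact_force: [0.2, 0.0, -1.6]
opening: 0.132
clock: 7.7
tool_pos: [0.5733, -0.0806, 0.024]
eef_rot: [1.0, -0.011, 0.0, -0.0]
contact_force: [-1.2, -0.2, 6.4]
opening: 0.13
```

```bash
python3 -m pendant '[[[0,0,-0.008],[-0.0015,0,-0.0006],0],[[0,0,-0.008],[-0.0015,0,-0.0006],0]]'
python3 -m pendant '[[[0,0,0],[0,-0.01,0],0],[[0,0,0],[0,-0.02,0],0],[[0,0,0],[0,-0.028,0],0],[[0,0,0],[0,-0.034,0],0],[[0,0,0],[0,-0.034,0],0]]'
python3 -m pendant '[[[0,0,0],[0,-0.002,0],0],[[0,0,0],[0,-0.004,0],0]]'
```

```text
clock: 7.9
tool_pos: [0.5717, -0.0805, 0.024]
eef_rot: [1.0, -0.007, 0.0, -0.0]
contact_force: [-0.4, 0.0, 2.8]
opening: 0.133
clock: 8.4
tool_pos: [0.5726, -0.0446, 0.024]
eef_rot: [1.0, -0.006, 0.0, -0.0]
contact_force: [1.1, 0.2, 5.7]
opening: 0.13
clock: 8.6
tool_pos: [0.5725, -0.0426, 0.024]
eef_rot: [1.0, -0.007, 0.001, 0.0]
contact_force: [-0.7, -3.8, 4.6]
opening: 0.132
```

```bash
for i in 1 2 ; do python3 -m pendant '[[[0,0,0],[0,-0.001,-0.0002],0],[[0,0,0],[0,-0.002,-0.0002],0]]' | grep -v -e eef -e open; done
```

```text
clock: 8.8
tool_pos: [0.5724, -0.0404, 0.024]
contact_force: [1.1, -3.5, 4.7]
clock: 9.0
tool_pos: [0.5721, -0.0383, 0.024]
contact_force: [0.7, -2.4, 3.9]
```

```bash
python3 -m pendant '[[[0,0,0],[0,-0.001,0],0],[[0,0,0],[0,-0.002,0],0]]' | grep -v -e eef -e open
python3 -m pendant '[[[0,0,0],[0,-0.001,0],0],[[0,0,0],[0,-0.002,0],0]]' | grep -v -e eef -e open
```

```text
clock: 9.2
tool_pos: [0.5721, -0.0365, 0.024]
contact_force: [-0.2, -2.7, 2.7]
clock: 9.4
tool_pos: [0.5721, -0.0344, 0.024]
contact_force: [0.4, -3.2, 3.7]
```

```bash
python3 -m pendant '[[[0,0,0],[0,-0.001,0],0],[[0,0,0],[0,-0.002,0],0],[[0,0,0],[0,-0.003,0],0]]' | grep -v -e eef -e open
python3 -m pendant '[[[0,0,0],[0,-0.001,0],0],[[0,0,0],[0,-0.002,0],0],[[0,0,0],[0,-0.003,0],0]]' | grep -v -e eef -e open
python3 -m pendant '[[[0,0,0],[0,-0.001,0],0],[[0,0,0],[0,-0.002,0],0],[[0,0,0],[0,-0.003,0],0]]' | grep -v -e eef -e open
```

```text
clock: 9.7
tool_pos: [0.5722, -0.0319, 0.024]
contact_force: [-0.3, -4.5, 3.6]
clock: 10.0
tool_pos: [0.5721, -0.0306, 0.024]
contact_force: [-0.6, -7.4, 1.7]
clock: 10.3
tool_pos: [0.5721, -0.028, 0.024]
contact_force: [-0.1, -7.7, 1.7]
```

```bash
python3 -m pendant '[[[0,0,0],[0,-0.001,0],0],[[0,0,0],[0,-0.002,0],0]]' | grep -v -e eef -e open
python3 -m pendant '[[[0,0,0],[0,-0.001,0],0],[[0,0,0],[0,-0.002,0],0]]' | grep -v -e eef -e open
python3 -m pendant '[[[0,0,0],[0,-0.001,0],0],[[0,0,0],[0,-0.002,0],0]]' | grep -v -e eef -e open
```

```text
clock: 10.5
tool_pos: [0.5722, -0.026, 0.024]
contact_force: [-1.1, -8.5, 2.3]
clock: 10.7
tool_pos: [0.5722, -0.0235, 0.024]
contact_force: [0.2, -6.7, 2.3]
clock: 10.9
tool_pos: [0.5723, -0.0215, 0.024]
contact_force: [-0.1, -6.6, 1.1]
```

```bash
python3 -m pendant '[[[0,0,0],[0,-0.002,0],0],[[0,0,0],[0,-0.004,0],0],[[0,0,0],[0,-0.006,0],0],[[0,0,0],[0,-0.008,0],0]]' | grep -v -e eef -e open
python3 -m pendant '[[[0,0,0],[0,-0.002,0],0],[[0,0,0],[0,-0.004,0],0],[[0,0,0],[0,-0.006,0],0],[[0,0,0],[0,-0.008,0],0]]' | grep -v -e eef -e open
python3 -m pendant '[[[0,0,0],[0,-0.002,0],0],[[0,0,0],[0,-0.004,0],0],[[0,0,0],[0,-0.006,0],0],[[0,0,0],[0,-0.008,0],0]]'
python3 - <<'E'
from h import *
from plant import r
d=wrist(r,'w4');print(d['s']['tool_pos'])
E
```

```text
clock: 11.3
tool_pos: [0.5723, -0.0135, 0.024]
contact_force: [0.3, -7.6, 2.4]
clock: 11.7
tool_pos: [0.5725, -0.0058, 0.024]
contact_force: [-0.4, -6.7, 2.5]
clock: 12.1
tool_pos: [0.5725, 0.002, 0.024]
eef_rot: [1.0, -0.008, -0.0, 0.001]
contact_force: [-0.3, -7.8, 1.9]
opening: 0.13
[0.57251143 0.0020305  0.02403635]
```

View pics/w4.png

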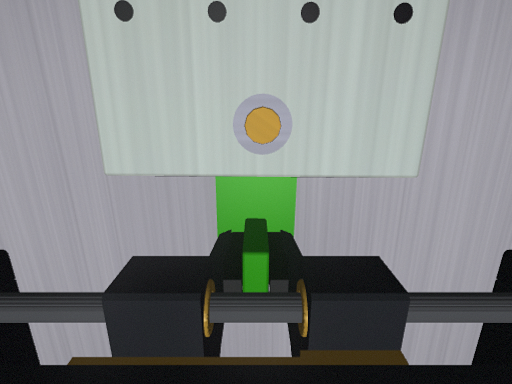

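Run:
```python
from h import *
d=pickle.load(open('w4.pkl','rb'))
e=ray(d,[(105,175),(418,176.3),(261.5,175.7)],.054);print(e)
print('stud',ray(d,[(263,125)],.065))
b=ray(d,[(216.5,185),(296.5,185)],.010);print(b,b.mean(0))
s=d['s'];R=Ro.from_quat(s['eef_rot']).as_matrix();print(R.round(4)[:,:2], s['tool_pos'])
```

```text
[[0.51542147 0.05411329 0.054     ]
 [0.6347229  0.05177467 0.054     ]
 [0.5750462  0.05292485 0.054     ]]
stud [[0.57549332 0.07268478 0.065     ]]
[[0.55134449 0.03684768 0.01      ]
 [0.59476363 0.03618313 0.01      ]] [0.57305406 0.0365154  0.01      ]
[[ 9.999e-01 -1.620e-02]
 [-1.620e-02 -9.999e-01]
 [-2.000e-04  2.900e-03]] [0.57251143 0.0020305  0.02403635]
```

```bash
python3 -m pendant '[[[0,0,0],[0.0005,-0.002,0],0],[[0,0,0],[0.001,-0.004,0],0],[[0,0,0],[0.0015,-0.006,0],0],[[0,0,0],[0.0017,-0.007,0],0],[[0,0,0],[0.0017,-0.007,0],0]]'
python3 - <<'E'
from h import *
from plant import r
d=wrist(r,'w5');t=dict(r.snapshot('scene'));cv2.imwrite('pics/s5.png',cv2.resize(t['image'][190:310,190:350],None,fx=5,fy=5,interpolation=cv2.INTER_CUBIC)[:,:,::-1]);print(d['s']['tool_pos'])
im=d['image'];m=mask(im,'green',120)
for y in (170,185,200,215,225):
    x=np.flatnonzero(m[y,200:310]);
    if len(x): print(y,ray(d,[(200+x[0]-.5,y),(200+x[-1]+.5,y)],.010).mean(0))
print('sat rows at col 230',[tuple(im[y,230]) for y in range(180,232,8)])
E
```

```text
clock: 12.65
tool_pos: [0.5737, 0.009, 0.024]
eef_rot: [1.0, -0.008, -0.001, 0.001]
contact_force: [-0.9, -7.0, 3.6]
opening: 0.135
[0.57370625 0.00897441 0.02401481]
200 [0.57326716 0.03486585 0.01      ]
215 [0.57341085 0.02596036 0.01      ]
225 [0.57303668 0.01986201 0.01      ]
sat rows at col 230 [(np.uint8(180), np.uint8(192), np.uint8(185)), (np.uint8(177), np.uint8(190), np.uint8(183)), (np.uint8(77), np.uint8(166), np.uint8(62)), (np.uint8(75), np.uint8(163), np.uint8(59)), (np.uint8(70), np.uint8(160), np.uint8(53)), (np.uint8(64), np.uint8(153), np.uint8(46)), (np.uint8(64), np.uint8(155), np.uint8(48))]
```

```bash
python3 -m pendant '[[[0,0,0],[0,0.0015,-0.0003],0],[[0,0,0],[0,0.0015,-0.0003],0]]'; python3 -m pendant '[[[0,0,0],[0,0,0],0.6],[[0,0,0],[0,0,0],0.6],[[0,0,0],[0,0,0],0.6],[[0,0,0],[0,0,0],0.6],[[0,0,0],[0,0,0],0.6],[[0,0,0],[0,0,0],0.6]]'
```

```text
clock: 12.95
tool_pos: [0.5737, 0.0089, 0.024]
eef_rot: [1.0, -0.007, -0.001, 0.001]
contact_force: [-0.2, -6.3, 0.8]
opening: 0.13
clock: 13.55
tool_pos: [0.5746, 0.0102, 0.0244]
eef_rot: [1.0, -0.007, 0.0, -0.0]
contact_force: [-0.0, -0.6, -0.5]
opening: 0.601
```

Now up and back to view the packer from above.

```bash
python3 -m pendant '[[[0,0,0],[0,0,-0.04],0.6],[[0,0,0],[0,0,-0.09],0.6],[[0,0,0],[0,0.05,-0.14],0.6],[[0,0,0],[0,0.10,-0.18],0.6],[[0,0,0],[0,0.11,-0.18],0.6],[[0,0,0],[0,0.11,-0.18],0.6],[[0,0,0],[0,0.11,-0.18],0.6]]'
python3 - <<'E'
from h import *
from plant import r
d=wrist(r,'w6');print(d['s']['tool_pos'])
E
```

```text
clock: 14.25
tool_pos: [0.573, -0.1009, 0.2049]
eef_rot: [1.0, -0.008, 0.001, -0.0]
contact_force: [0.2, 0.7, 0.4]
opening: 0.599
[ 0.57295235 -0.10088949  0.20488773]
```

View pics/w6.png

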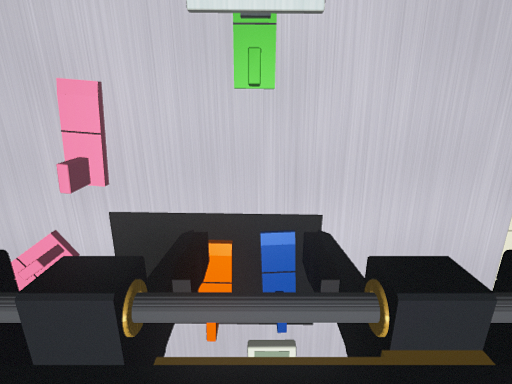

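Run:
```python
from h import *
d=pickle.load(open('w6.pkl','rb'));im=d['image']
o,y=packer(d,'green',.010,(225,285,16,44))
print('tail',ray(d,[(234.5,89),(275.5,88.5),(255,89)],.010))
print([tuple(map(int,im[k,240])) for k in range(0,32,2)],[tuple(map(int,im[k,215])) for k in range(0,18,2)])
for z in(.044,.048,.054):print(z,ray(d,[(187,10.5),(324,11.5),(255,11)],z))
```

```text
green line [0.5736 0.0561] yaw_y deg 90.66 from line 91.43 W 0.0435
tail [[ 0.55140173 -0.01004594  0.01      ]
 [ 0.59566455 -0.01022396  0.01      ]
 [ 0.57353338 -0.01038939  0.01      ]]
[(214, 224, 224), (214, 224, 224), (214, 224, 223), (215, 225, 225), (211, 222, 222), (128, 134, 128), (93, 106, 93), (90, 138, 91), (70, 120, 65), (94, 198, 78), (94, 202, 77), (85, 151, 79), (84, 135, 79), (97, 202, 76), (96, 201, 78), (96, 201, 78)] [(216, 224, 225), (215, 225, 225), (215, 225, 225), (215, 224, 225), (210, 222, 220), (107, 109, 107), (120, 122, 124), (191, 190, 200), (188, 188, 198)]
0.044 [[0.51335413 0.05591962 0.044     ]
 [0.63677362 0.05323486 0.044     ]
 [0.57457605 0.05458497 0.044     ]]
0.048 [[0.51415925 0.0548628  0.048     ]
 [0.63592499 0.05221402 0.048     ]
 [0.57456083 0.05354604 0.048     ]]
0.054 [[0.51536694 0.05327758 0.054     ]
 [0.63465203 0.05068276 0.054     ]
 [0.574538   0.05198764 0.054     ]]
```

Run:
```python
from h import *
d=pickle.load(open('w6.pkl','rb'));im=d['image'].astype(float)
q=cv2.GaussianBlur(im[:,:,1]-im[:,:,2],(0,0),.7)
def edge(a):
    k=np.abs(np.diff(a));i=int(k.argmax());j=slice(max(i-2,0),i+3);return (np.arange(len(k))[j]*k[j]).sum()/k[j].sum()+.5
rows=np.arange(28,86,3)
for a,b in((226,243),(266,284)):
    w=ray(d,[(a+edge(q[y,a:b]),y) for y in rows],.010);p=np.polyfit(w[:,1],w[:,0],1);print('side',90-np.degrees(np.arctan(p[0])),np.polyval(p,[.052,0]),'res',(np.polyval(p,w[:,1])-w[:,0]).std())
cols=np.arange(238,274,2)
w=ray(d,[(x,80+edge(q[80:97,x])) for x in cols],.010);p=np.polyfit(w[:,0],w[:,1],1);print('tail',90+np.degrees(np.arctan(p[0])),w[:,1].mean())
g=im[:,:,1];l=[]
for x in cols:
    k=np.clip(190-g[20:29,x],0,None);l.append((x,20+(k*np.arange(9)).sum()/k.sum()))
w=ray(d,l,.010);p=np.polyfit(w[:,0],w[:,1],1);print('line',90+np.degrees(np.arctan(p[0])),w[:,1].mean(),w[:,0].mean())
fe=[(x,4+edge(g[4:16,x])) for x in range(192,232,2)]+[(x,4+edge(g[4:16,x])) for x in range(280,320,2)]
w=ray(d,fe,.054);p=np.polyfit(w[:,0],w[:,1],1);print('edge',90+np.degrees(np.arctan(p[0])),np.polyval(p,.574))
```

```text
side 88.79139235236565 [0.55181125 0.55071419] res 6.235280015762823e-05
side 88.7626287170647 [0.59567336 0.59455018] res 6.980425558363375e-05
tail 88.51509610500221 -0.00940757985742252
line 88.7991754162667 0.05261144458911008 0.5745347126408445
edge 88.46520364668606 0.052554418138370675
```

```bash
python3 -c "
from plant import r
print(r.finish_job(), r.get_state()['clock'])"
```

```text
the job is handed in; nothing more can be done
the job is handed in; nothing more can be done
```

The green 10 mm packer is the snug one. It is in place under the foot, released, and the job was handed in after about 14 s of robot time.

I tried green first and did not need the other two. The orange and blue packers, dish, tip box and timer were not touched.

**Fit:** The drag was about 3 N before the foot. It rose to about 8.5 N as the nose climbed, then held at 6.5 to 8 N while sliding home. That matches a snug packer carrying the platform's weight. The resting weight is inferred from these forces; I did not measure it separately.

**Last checks (wrist picture after release):**
- **Line and edge:** the black line is at y = 52.6 mm and the platform's free edge is at 52.6 mm.
- **Heading:** the packer points at 88.8°. The rig measured between 88.5° and 88.9°.
- **Sideways:** the packer sits about 1 mm off the rig's centre line, which is within the 2 mm camera calibration.
- **Disagreement:** one automatic line reading gave 56 mm, because the plate's shadow had mixed into the line. I redid it without the shadow to get the figure above. The tail edge gave 52.6 mm too, though a cruder hand reading of it gave 51.6 mm.
- **Robot:** it read no significant force after backing clear.

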